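# Draw a dropped ring out from under the wire guard

### The job

A brass ring has dropped under the fixed wire guard of the chute. With the hooked rod, reach under the guard, draw the ring out into the open end and pull it snug against the sprung red buffer: a firm steady pull of about 9 N, held for a moment, and gently throughout (never above 16 N on ring or chute; the buffer is set by hand, so feel for it). Leave the ring lying there and put the rod back on the blue mat, standing as before; do not touch the ring or chute with the gripper, lift the ring out of the chute, or disturb the other things.

Things in the scene. Friction and masses are not known exactly. Their poses are not given: they have to be found in the camera images.
- chute: Fixed chute on the bench: aluminium base plate 300 x 90 x 6 mm, side walls 60 mm clear apart, tops 18 mm above the bench. Origin: centre of the underside; chute floor (white) at z = 6 mm. x axis runs along the chute to its closed deep end (x = 150 mm). Wire cage from x = -30 mm to the deep end; open nest with a buffer from x = -150 to -30 mm. Cage, walls, buffer are parts of it.
- mouth (a point): Open mouth of the fixed black wire cage: floor centre at x = -30 mm of the chute, axes as the chute's. From here to the deep end the cage covers the floor: 60 mm clear width, roof underside 67 mm above the bench (61 mm over the floor); bars 5 mm thick with 17 to 24 mm gaps.
- nest (a point): Point on the floor of the open nest at x = -80 mm of the chute, axes as the chute's. Farther out a red buffer pad (46 mm wide, top 18 mm above the bench, dark stop block behind it 20 mm) stands across the chute. Its ring-side face is set by hand, untracked, between x = -125 and -85 mm of the chute; it yields towards -x on springs, about 4 N per mm, at most 6 mm.
- ring: The dropped brass ring, 38 mm outside diameter, hole 22 mm, 8 mm thick, 25 to 50 g, lying flat on the chute floor under the cage. Origin: centre of its underside, z axis up the hole.
- rod: Hooked rod standing on the blue mat, 120 to 175 g. Origin: centre of its handle's underside; x axis from handle to hook, z up. A steel shaft 8 mm thick runs along x from the handle, at z = 30 mm, to x = 270 mm, where it turns straight down in an 8 mm leg with a rounded end at z = 0. Mass centre about 35 mm from the handle towards the hook. Grip the handle firmly (50 N is fine).
- grip (a point): Middle of the rod's orange handle block, 30 mm above the rod's underside, axes as the rod's. The block is 50 mm long (x), 16 mm wide (y; grip it across these faces from above), z = 6 to 54 mm of the rod, on a black foot 50 x 42 x 6 mm.
- hook (a point): The lower end of the rod's downturned leg (x = 270, y = 0, z = 0 mm of the rod); axes as the rod's.
- mat: Fixed blue parking mat 360 x 120 x 3 mm on the bench. Origin: centre of its underside; x along its length. The rod stands on it with its handle near x = -125 mm and the hook towards +x.
- swab_tub: Bystander: white round tub, 70 mm across, 75 mm high. Origin: centre of underside.
- solvent: Bystander: amber bottle, 54 mm across, 120 mm high. Origin: centre of underside.
- spare_ring: Bystander: black ring of the brass ring's size lying on the bench. Origin: centre of underside.
- driver: Bystander: screwdriver with green handle, 190 mm long, lying on the bench along its x axis.
- mouse: Bystander: black computer mouse 100 x 58 x 22 mm. Origin: centre of underside.
- tray: Bystander: blue tray 200 x 150 x 35 mm with rings. Origin: centre of underside.
- vial_jar: Bystander: small glass jar with black cap, 48 mm across, 60 mm high. Origin: centre of underside.

How it is judged:
By the outcome, as a careful person would: the job done as asked, in the order asked, and still so for the second after the job is handed in, with the robot touching nothing.
It also fails if it takes over 69 s, if anything falls off the work surface, if the arm or the gripper's body presses on something with over 40 N, if the wrist force passes 120 N, or if a joint passes its speed limit or range.

### The arm

A 6-joint arm with a two-finger parallel gripper is mounted at the origin on the work surface. World frame = base frame: x ahead of the robot, y to its left, z up, the work surface at z = 0. Lengths are in m, angles in rad, forces in N, time in s.
With the tool pointing down it reaches from about 0.3 to 0.875 m from the base axis. Payload 6.4 kg.
Tool frame: the origin (TCP) lies midway between the tips of the shut fingers; the grasp point (between the pads) lies 19 mm behind it; z points along the fingers, y is the direction in which the jaws open and shut (so a half turn about z gives the same grasp; the last joint's range is limited). The gripper opens to 85 mm and grips with 20 to 120 N. Pads are 22 mm wide; open, the fingers measure 114 mm over their backs; the gripper's body (76 mm by 85 mm) begins 54 mm behind the grasp point. The pads swing forward as they close: fully open they stand 13 mm farther back than shut.
Start: joints at [-1.445, 0.181, 1.607, -0, 1.354, -0.206], TCP at [0.187, -0.544, 0.231] pointing down, gripper open.
Joint ranges: [-2.99, 2.99], [-0.89, 2.07], [0.3, 2.58], [-1.14, 4.28], [0, 2.63], [-3.12, 3.12]. Speed limits (rad/s): [2.57, 2.57, 3.01, 3.14, 3.14, 3.14].

### API

Orientations are given as a unit quaternion [w, x, y, z].
In Python, from workcell import env gives the robot as it stands.
- The arm moves only by the tool apply_moves, never from a script. Its argument "deltas" is one flat list of numbers, 7 for each row, row after row: the shift along the world's x, y, z in mm, then the turn, a rotation vector about the world's x, y, z in rad, then the finger opening in mm, from 0 to 85.4. In form: [dx, dy, dz, wx, wy, wz, fingers, dx, dy, dz, wx, wy, wz, fingers, ...]. A call has 1 to 12 rows; each row is the pose to reach, as a shift and turn from the pose measured when the call began; what a row does not reach only later rows make up. A row lasts 1/10 s, in which the tool goes at most 50 mm and 8.59 degrees, less where a joint would pass 70% of its speed; a pose out of reach is approached as far as the arm can. A call with a gripper value outside its range is refused whole. The fingers move at their own pace and stop on an object; "grip_force" is the grip in N (left out, the last holds). Time passes only in rows, so rows that repeat a pose let the fingers close. It gives the time, the measured TCP pose, the force and the opening at its end, in the units of the state.
- env.observe(): the state, without advancing time (a new reading comes with each control period).
- env.grab_frame(name): name is "scene" or "top" or "wrist"; returns (picture, depth): 480x640x3 uint8, red, green, blue; 480x640 float32, m along the optical axis (not along the pixel's ray), 0 where there is no reading.
- env.camera_model(name): a dict with "vertical_fov" (degrees; the focal length in pixels is half the picture's height over the tangent of half this angle, whatever the lens; pixels are square), "cx", "cy" (the principal point, pixels), "R" (3x3) and "t" (3): a world point X has camera coordinates R X + t. Camera axes: x right, y down, z forward; pixel columns grow to the right and rows downward; lengths in m; the calibration is good to about 2 mm. A picture is of the moment at which its call begins: read the wrist's pose just before it. camera_model takes no time and is no camera call; for the wrist camera it gives the pose at the moment of the call.
- env.sign_off(): hands the job in, once; it reports no verdict.
The state is a dict: "time": time; "joints": joint angles; "dq": joint speeds; "tau": joint torques, N m; "eef_pos": TCP position; "eef_rot": TCP orientation; "wrist_force": force on the tool from outside, world axes, zero at the start; "moment": the same for the moment, N m; "width": finger opening in m.
Only numpy, scipy, OpenCV 4.12 (cv2) and the standard library are available. Lean on these libraries where they do the work, as an engineer would, in place of code of your own. Each camera call takes 0.05 s, during which the arm holds its last target. There are 200 camera calls.

## Working session

There is one attempt and no reset: what is moved stays moved. The work goes in short steps, Python scripts to look and compute and a tool call to move; the robot and the scene stay as the last step left them, time stands still between calls to the robot, and variables do not carry over. Pictures are saved under pics/ and viewed, about 8 in all and at most 12, crops included, and the job is handed in when it is done.

Besides the shell and the picture viewer there is one more tool, called after "Call:" as name(argument=value, ...), one argument or row to a line, values as JSON. apply_moves: Moves the arm, as the interface text tells. Its arguments: {"type":"object","properties":{"deltas":{"type":"array","items":{"type":"number"}},"grip_force":{"type":"number"}},"required":["deltas"]}

```bash
mkdir -p pics; ls
cat > h.py <<'E'
import numpy as np, cv2
from workcell import env
def grab(n,save=None):
    m=env.camera_model(n); rgb,d=env.grab_frame(n)
    f=240/np.tan(np.radians(m['vertical_fov'])/2)
    v,u=np.mgrid[:480,:640]
    P=np.stack([(u-m['cx'])/f*d,(v-m['cy'])/f*d,d],-1)
    W=(P-np.array(m['t']))@np.array(m['R']); W[d==0]=np.nan
    if save: cv2.imwrite('pics/'+save,rgb[...,::-1]); np.savez('pics/'+save+'.npz',rgb=rgb,W=W)
    return rgb,W,m
E
python3 - <<'E'
from h import *
for n in('top','scene'):
    r,W,m=grab(n,n+'1.png'); print(n,m['vertical_fov'],m['cx'],m['cy'],-np.array(m['R']).T@m['t'])
print(env.observe())
E
```

```text
pics
top 45.396812722541966 327.86224195929134 240.7692809432338 [0.47713582 0.03629521 1.61530713]
scene 56.07456398643111 324.690674736363 233.63402545272416 [1.20828579 0.23532383 1.10076555]
{'time': 0.1, 'joints': array([-1.44528691e+00,  1.81494336e-01,  1.60791180e+00, -4.02775126e-05,
        1.35381876e+00, -2.06304696e-01]), 'dq': array([ 0.00049337, -0.0012824 , -0.00274222,  0.001297  , -0.00141866,
        0.00050516]), 'tau': array([ 5.55638653e-04, -4.45876408e+01, -3.52237022e+01, -3.12346110e-04,
        4.08394917e-03,  5.24293739e-05]), 'eef_pos': array([ 0.18724807, -0.54311903,  0.23045691]), 'eef_rot': array([-8.16248275e-04,  9.86267917e-01,  1.65151235e-01,  1.33133895e-05]), 'wrist_force': array([ 0.79076677,  0.07437785, -0.84881577]), 'moment': array([ 0.03517579, -0.050942  , -0.01697616]), 'width': 0.08562891161385412}
```

View pics/top1.png

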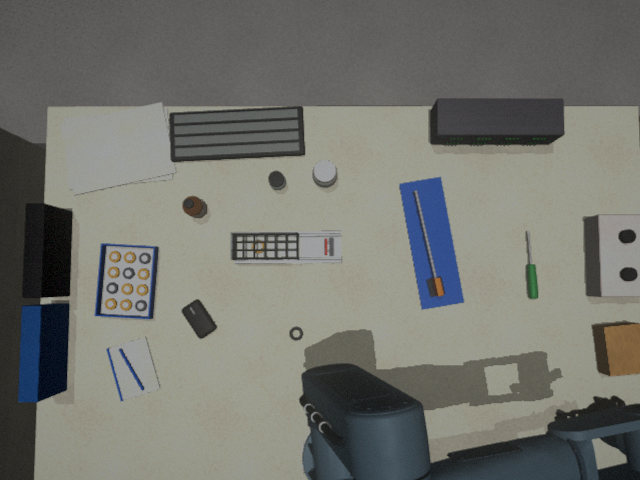

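View pics/scene1.png

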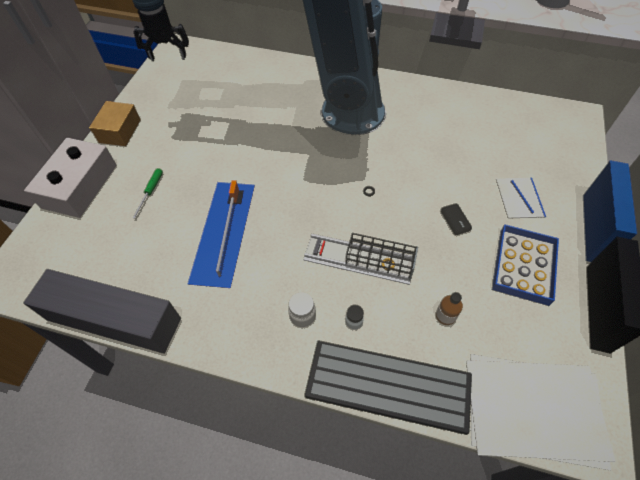

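Top view: the chute's centre is near (287,247), with the open end to the right and the buffer near (328,246). The ring is near (260,247). The rod handle is at (436,288) and its hook at (417,192). Next I'll enlarge this and measure.

Run:
```python
from h import *
z=np.load('pics/top1.png.npz'); r,W=z['rgb'],z['W']
c=cv2.resize(r[222:272,222:352],None,fx=6,fy=6,interpolation=cv2.INTER_CUBIC)
d=cv2.resize(r[172:312,395:470],None,fx=4,fy=4,interpolation=cv2.INTER_CUBIC)
o=np.zeros((300+290,790,3),np.uint8); o[:300,:780]=c; 
d=cv2.rotate(d,cv2.ROTATE_90_CLOCKWISE); o[300:300+290,:560]=d[:290]
cv2.imwrite('pics/c1.png',o[...,::-1])
hsv=cv2.cvtColor(r,cv2.COLOR_RGB2HSV)
def st(n,m):
    p=W[m]; p=p[~np.isnan(p[:,0])]; v,u=np.nonzero(m); print(n,len(p),p.mean(0).round(4),p.min(0).round(3),p.max(0).round(3),'px',u.mean().round(1),v.mean().round(1)); return p
U=np.mgrid[:480,:640][1];V=np.mgrid[:480,:640][0]
H,S,B=hsv[...,0],hsv[...,1],hsv[...,2]
box=lambda a,b,c,d:(U>=a)&(U<b)&(V>=c)&(V<d)
st('mat',(H>105)&(H<125)&(S>150)&box(390,475,170,315))
p=st('handle',(H<20)&(S>150)&box(420,450,265,305)); 
q=p[p[:,2]>.05]; print(cv2.minAreaRect((q[:,:2]*1000).astype(np.float32)))
m=(S<90)&(B>60)&box(405,450,180,285)&(W[...,2]>.015)
p=st('shaft',m); print(cv2.fitLine(p[:,:2].astype(np.float32),cv2.DIST_HUBER,0,.01,.01).ravel())
st('red',((H<8)|(H>172))&(S>120)&box(315,345,230,265))
st('ring',(H>12)&(H<28)&(S>110)&box(232,300,232,262))
m=(W[...,2]>.055)&box(222,310,225,270); p=st('cage',m); print(cv2.minAreaRect((p[:,:2]*1000).astype(np.float32)))
m=(W[...,2]>.003)&box(222,350,222,272); p=st('chute',m); print(cv2.minAreaRect((p[:,:2]*1000).astype(np.float32)))
for n,b in dict(spare=(285,308,322,345),tub=(308,342,155,192),jar=(265,290,165,195),sol=(180,210,192,222),mouse=(178,220,295,342),driver=(520,545,225,305)).items():
    st(n,box(*b)&(W[...,2]>.004))
```

```text
mat 4279 [ 0.5969 -0.2482  0.0036] [ 0.408 -0.332 -0.009] [ 0.775 -0.161  0.017] px 431.7 240.7
handle 88 [ 0.4675 -0.2557  0.058 ] [ 0.445 -0.265  0.049] [ 0.491 -0.245  0.067] px 438.6 286.7
((467.87396240234375, -255.37643432617188), (45.40574264526367, 16.524229049682617), 13.29669189453125)
shaft 282 [ 0.6069 -0.225   0.0364] [ 0.475 -0.255  0.016] [ 0.735 -0.194  0.056] px 425.3 236.1
[ 0.977682    0.21009034  0.63082844 -0.2200872 ]
red 32 [0.5791 0.0503 0.0181] [0.558 0.049 0.013] [0.6   0.052 0.023] px 325.5 246.5
ring 29 [0.574  0.2364 0.0273] [0.563 0.216 0.007] [0.589 0.257 0.076] px 258.4 248.2
cage 774 [0.578  0.2221 0.0728] [0.543 0.126 0.055] [0.616 0.308 0.088] px 261.6 245.7
((579.320556640625, 217.32473754882812), (71.34048461914062, 182.63507080078125), 0.5999993085861206)
chute 4100 [0.5795 0.1643 0.0216] [ 0.511 -0.016  0.003] [0.65  0.343 0.088] px 284.4 246.3
((580.2852783203125, 163.64813232421875), (358.81549072265625, 138.47047424316406), 89.94990539550781)
spare 167 [0.3389 0.1331 0.0074] [0.309 0.102 0.004] [0.369 0.163 0.016] px 295.8 333.1
tub 701 [0.779  0.0527 0.0539] [0.737 0.006 0.004] [0.841 0.1   0.089] px 324.5 173.2
jar 392 [0.7649 0.186  0.0379] [0.729 0.153 0.004] [0.812 0.222 0.07 ] px 276.6 179.4
sol 535 [0.686  0.4081 0.0642] [0.652 0.379 0.004] [0.735 0.463 0.129] px 194.0 206.4
mouse 1039 [0.3805 0.4033 0.0175] [0.317 0.346 0.004] [0.444 0.463 0.033] px 198.0 318.2
driver 641 [ 0.5136 -0.5229  0.0155] [ 0.419 -0.564  0.004] [ 0.64  -0.491  0.035] px 531.7 270.0
```

View pics/c1.png

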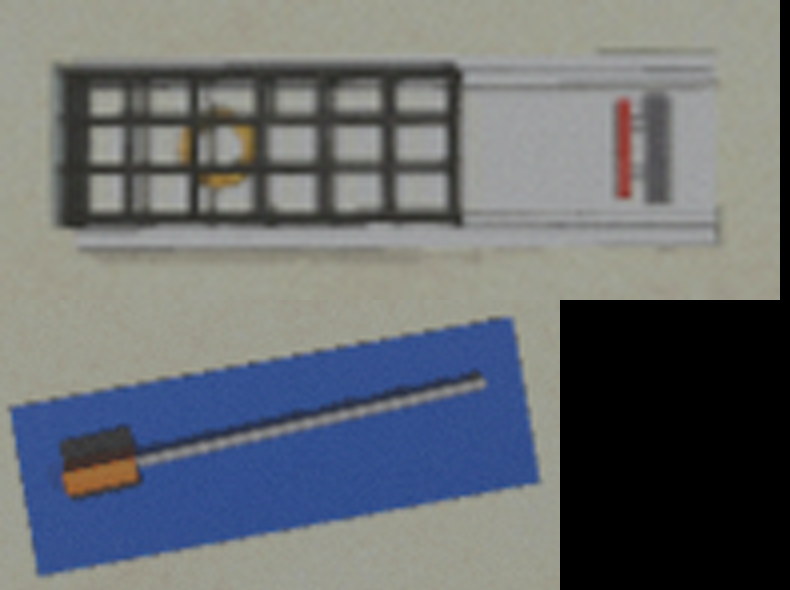

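Crop: brass ring under the cage near crop (216,146), which is px (258,246). The red pad's ring-side face is at crop x≈617 and the mouth at crop x≈462. The rod lies along the mat with the hook at (479,382) in the lower inset. I'll move above the handle.

Call:
apply_moves(
  deltas=[35,36,5,0,0,-0.02,85,70,72,10,0,0,-0.04,85,105,108,15,0,0,-0.06,85,140,144,15,0,0,-0.08,85,175,180,15,0,0,-0.1,85,210,216,15,0,0,-0.12,85,246,252,15,0,0,-0.12,85,281,287,15,0,0,-0.12,85,281,287,15,0,0,-0.12,85,281,287,15,0,0,-0.12,85],
)

```text
time: 1.1
eef_pos: [0.4687, -0.2549, 0.245]
eef_rot: [-0.001, 0.994, 0.107, -0.0]
wrist_force: [-0.3, 0.1, 0.1]
width: 0.0852
```

Run:
```python
from h import *
s=env.observe(); print(s['eef_pos'],s['eef_rot'],s['wrist_force'])
r,W,m=grab('wrist','w1.png'); R=np.array(m['R']); print('cam',-R.T@m['t'],R.round(3).tolist(),m['vertical_fov'])
def px(u,v,z,n='top'):
    m=env.camera_model(n);R=np.array(m['R']);f=240/np.tan(np.radians(m['vertical_fov'])/2)
    d=R.T@[(u-m['cx'])/f,(v-m['cy'])/f,1];c=-R.T@m['t'];return (c+d*(z-c[2])/d[2]).round(4)
g=lambda x,y,z:px(222+x/6,222+y/6,z)
for n,a in dict(red=(617,148,.018),redt=(617,98,.018),redb=(617,200,.018),platebr=(716,243,.006),platetr=(716,50,.006),platebl=(78,246,.006),mouthT=(462,68,.072),mouthB=(462,222,.072),deepT=(57,65,.072),deepB=(57,224,.072),ring=(218,146,.014),ringl=(180,150,.014),ringr=(255,150,.014)).items(): print(n,g(*a))
```

```text
[ 0.46865531 -0.25491888  0.24502215] [-9.99741565e-04  9.94221845e-01  1.07339605e-01 -3.64062479e-04] [-0.29222463  0.11335007  0.06229095]
cam [ 0.53708721 -0.2410204   0.38889404] [[0.212, -0.977, -0.002], [-0.94, -0.205, 0.273], [-0.267, -0.056, -0.962]] 67.01246509112957
red [0.5787 0.0522 0.018 ]
redt [0.602  0.0522 0.018 ]
redb [0.5545 0.0522 0.018 ]
platebr [0.5349 0.006  0.006 ]
platetr [0.6255 0.0059 0.006 ]
platebl [0.5337 0.3044 0.006 ]
mouthT [0.6113 0.1214 0.072 ]
mouthB [0.542  0.1212 0.072 ]
deepT [0.6129 0.3039 0.072 ]
deepB [0.5412 0.303  0.072 ]
ring [0.58   0.2383 0.014 ]
ringl [0.5781 0.256  0.014 ]
ringr [0.5781 0.221  0.014 ]
```

View pics/w1.png

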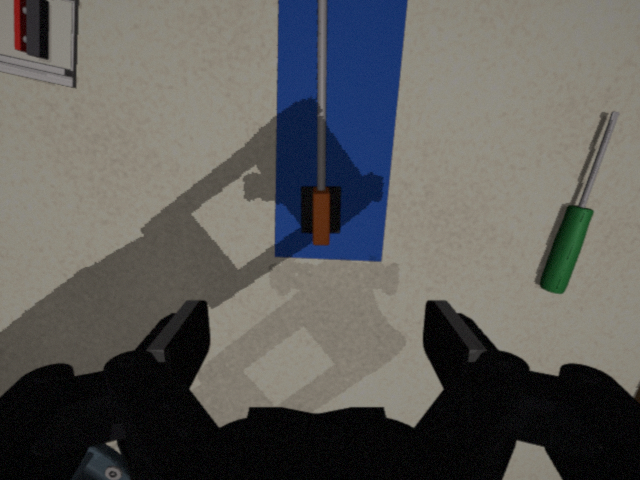

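Wrist view: the orange handle runs from (321,190) to (321,245), aligned with the tool, and the shaft runs up to (322,0). The driver is clear at right. Measuring the handle precisely.

```bash
cat >> h.py <<'E'
def px(u,v,z,m):
    R=np.array(m['R']);f=240/np.tan(np.radians(m['vertical_fov'])/2)
    d=R.T@[(u-m['cx'])/f,(v-m['cy'])/f,1];c=-R.T@m['t'];return c+d*(z-c[2])/d[2]
E
python3 - <<'E'
from h import *
m=env.camera_model('wrist'); z=np.load('pics/w1.png.npz'); r,W=z['rgb'],z['W']
H,S,B=cv2.split(cv2.cvtColor(r,cv2.COLOR_RGB2HSV)); V,U=np.mgrid[:480,:640]
k=(H<20)&(S>140)&(U>300)&(U<345)&(V>170)&(V<260)
v,u=np.nonzero(k); print(u.min(),u.max(),v.min(),v.max())
p=np.array([px(a,b,.057,m)[:2] for a,b in zip(u,v)]); print(p.mean(0)); 
b=cv2.minAreaRect((p*1000).astype(np.float32)); print(b)
print('z handle',np.nanmedian(W[...,2][k]))
# shaft per-row centre at top z=.037
P=[]
for y in range(5,180,5):
    row=(S[y]<90)&(abs(np.arange(640)-321)<14); 
    x=np.nonzero(row)[0]
    if len(x)>2: P.append(px(x.mean(),y,.035,m)[:2])
P=np.array(P,np.float32); l=cv2.fitLine(P,cv2.DIST_HUBER,0,.01,.01).ravel(); print(len(P),l,np.arctan2(l[1],l[0]))
t=env.camera_model('top'); print('hook top px',px(395+ (483)/4*0+ (382-300)/4*1, 0,.034,t) )
E
```

```text
303 338 187 244
[ 0.4705645  -0.26022812]
((470.0506896972656, -260.4007873535156), (54.294227600097656, 32.2614860534668), 13.072381973266602)
z handle 0.058023634590415096
35 [ 0.97852147  0.20614496  0.5845264  -0.23635559] 0.20763367
hook top px [ 1.28178241 -0.20635619  0.034     ]
```

Call:
apply_moves(
  deltas=[-1,-6,-45,0,0,-0.007,85,-1,-6,-90,0,0,-0.007,85,-1,-6,-135,0,0,-0.007,85,-1,-6,-175,0,0,-0.007,85,-1,-6,-200,0,0,-0.007,85,-1,-6,-215,0,0,-0.007,85,-1,-6,-225,0,0,-0.007,85,-1,-6,-228,0,0,-0.007,85,-1,-6,-228,0,0,-0.007,60,-1,-6,-228,0,0,-0.007,45,-1,-6,-228,0,0,-0.007,30],
  grip_force=40,
)

```text
time: 2.25
eef_pos: [0.4678, -0.2626, 0.0183]
eef_rot: [-0.0, 0.995, 0.103, 0.0]
wrist_force: [0.5, 1.2, 0.6]
width: 0.0435
```

Call:
apply_moves(
  deltas=[0,0,0,0,0,0,24,0,0,0,0,0,0,18,0,0,0,0,0,0,10,0,0,0,0,0,0,10,0,0,0,0,0,0,8,0,0,0,0,0,0,8,0,0,0,0,0,0,8,0,0,0,0,0,0,8],
  grip_force=100,
)

```text
time: 3.05
eef_pos: [0.4683, -0.2628, 0.019]
eef_rot: [0.0, 0.995, 0.103, 0.001]
wrist_force: [-0.7, 0.6, 7.2]
width: 0.0148
```

Run:
```python
from h import *
s=env.observe(); print(s['time'],s['eef_pos'],s['eef_rot'],s['wrist_force'],s['moment'],s['width'])
```

```text
3.05 [ 0.46828384 -0.26281327  0.0190408 ] [2.86974443e-04 9.94676292e-01 1.03045808e-01 7.43495470e-04] [-0.68834214  0.63952802  7.15209679] [0.26376748 0.07894824 0.02521798] 0.014766927677172421
```

Call:
apply_moves(
  deltas=[0,0,8,0,0,0,8,0,0,25,0,0,0,8,0,0,50,0,0,0,8,0,0,75,0,0,0,8,0,0,100,0,0,0,8,0,0,100,0,0,0,8,0,0,100,0,0,0,8],
)

```text
time: 3.75
eef_pos: [0.4683, -0.2629, 0.1192]
eef_rot: [0.001, 0.995, 0.103, 0.001]
wrist_force: [0.3, 0.7, -1.5]
width: 0.0149
```

Run:
```python
from h import *
s=env.observe(); print(s['time'],s['eef_pos'],s['eef_rot'],s['wrist_force'],s['moment'],s['width'])
r,W,m=grab('wrist','w2.png')
```

```text
3.75 [ 0.46829866 -0.26286481  0.11921263] [6.32308056e-04 9.94673357e-01 1.03070431e-01 1.00005511e-03] [ 0.27720616  0.67660475 -1.4980211 ] [-0.01325221  0.11812748  0.04412147] 0.014928476994956514
```

View pics/w2.png

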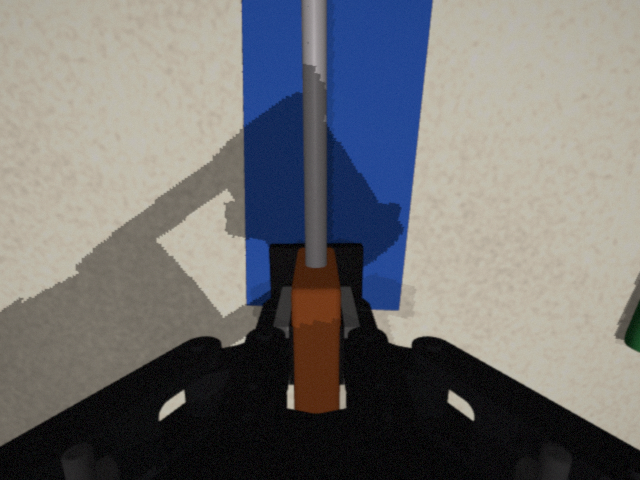

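The rod is held square and lifted (handle at (317,330), shaft straight up). I'll swing it over the nest.

Call:
apply_moves(
  deltas=[11,8,0,0,0,0.125,8,22,17,0,0,0,0.25,8,33,25,0,0,0,0.375,8,44,33,0,0,0,0.5,8,55,42,0,0,0,0.63,8,66,50,0,0,0,0.77,8,77,58,0,0,0,0.9,8,88,66,0,0,0,1.03,8,99,75,0,0,0,1.16,8,110,83,0,0,0,1.28,8,110,83,0,0,0,1.367,8,110,83,0,0,0,1.367,8],
)

```text
time: 5.0
eef_pos: [0.5767, -0.1784, 0.116]
eef_rot: [-0.002, 0.706, 0.709, -0.0]
wrist_force: [-0.2, -0.2, -2.4]
width: 0.015
```

```bash
cat > rod.py <<'E'
from h import *
def rodfit(W,s,zr):
    """shaft points near expected line from the TCP along tool x; returns line fit in tool-aligned frame"""
    w,x,y,z=s['eef_rot']; ax=np.array([w*w+x*x-y*y-z*z,2*(x*y+w*z)]); ax/=np.linalg.norm(ax); n=np.array([-ax[1],ax[0]])
    p=W.reshape(-1,3); p=p[~np.isnan(p[:,0])]; q=p[:,:2]-s['eef_pos'][:2]
    a,b=q@ax,q@n; k=(a>.04)&(a<.29)&(abs(b)<.015)&(abs(p[:,2]-zr)<.018)
    a,b,z=a[k],b[k],p[k,2]
    print('n',k.sum(),'a',a.min().round(4),a.max().round(4),'yaw err',np.polyfit(a,b,1).round(4),'z',np.polyfit(a,z,1).round(4),'yaw',np.arctan2(ax[1],ax[0]).round(4))
E
python3 - <<'E'
from rod import *
s=env.observe(); print(s['time'],s['eef_pos'],s['eef_rot'],s['wrist_force'],s['moment'],s['width'],s['joints'])
zr=s['eef_pos'][2]-.019+.037
for n in('wrist','top','scene'):
    r,W,m=grab(n,n+'3.png'); rodfit(W,s,zr)
E
```

```text
5.0 [ 0.57672458 -0.17843692  0.1159685 ] [-2.02035283e-03  7.05666427e-01  7.08541177e-01 -4.62046691e-04] [-0.16387692 -0.18634099 -2.42626094] [-0.04799244 -0.00763303 -0.03611263] 0.014963603820380159 [-4.96584538e-01  3.69023387e-01  1.62033150e+00  2.80357361e-04
  1.15637486e+00 -5.00763480e-01]
n 5271 a 0.0401 0.1103 yaw err [ 0.0061 -0.0008] z [1.000e-04 1.344e-01] yaw 1.5749
n 270 a 0.0505 0.2756 yaw err [ 0.0059 -0.0025] z [-0.0032  0.1348] yaw 1.5749
n 275 a 0.0407 0.2737 yaw err [ 0.0028 -0.0012] z [-0.0088  0.134 ] yaw 1.5749
```

View pics/wrist3.png

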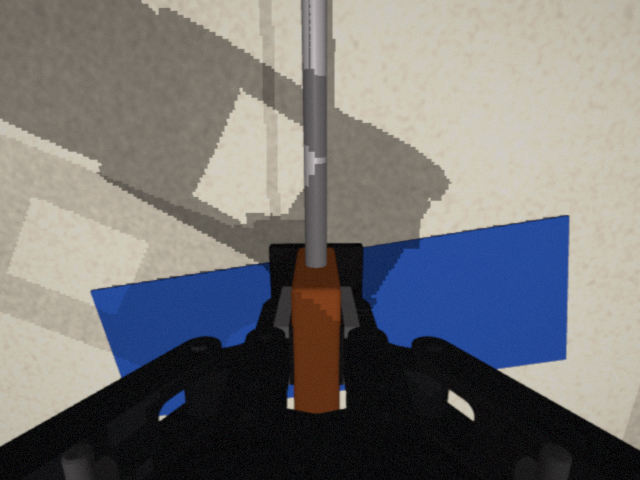

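Call:
apply_moves(
  deltas=[1,0,-20,0,0,-0.006,8,2,0,-40,0,0,-0.006,8,2,0,-60,0,0,-0.006,8,2,0,-70,0,0,-0.006,8,2,0,-75,0,0,-0.006,8,2,0,-79,0,0,-0.006,8,2,0,-79,0,0,-0.006,8,2,0,-79,0,0,-0.006,8],
)

```text
time: 5.95
eef_pos: [0.5794, -0.1794, 0.0388]
eef_rot: [-0.001, 0.709, 0.705, -0.0]
wrist_force: [0.1, -0.2, -1.8]
width: 0.0151
```

Run:
```python
from rod import *
s=env.observe(); print(s['time'],s['eef_pos'],s['eef_rot'],s['wrist_force'],s['moment'])
zr=s['eef_pos'][2]-.019+.037
o=[]
for n,b in(('top',(222,222,362,272)),('scene',(300,210,430,290))):
    r,W,m=grab(n,n+'4.png'); rodfit(W,s,zr); x0,y0,x1,y1=b
    o.append(cv2.resize(r[y0:y1,x0:x1],None,fx=(780/(x1-x0)) if n=='top' else 4,fy=(780/(x1-x0)) if n=='top' else 4,interpolation=cv2.INTER_CUBIC))
h=o[0].shape[0]; im=np.zeros((600,790,3),np.uint8); im[:h,:o[0].shape[1]]=o[0]; b=o[1][:600-h]; im[h:h+len(b),:b.shape[1]]=b
cv2.imwrite('pics/c4.png',im[...,::-1])
```

```text
5.95 [ 0.5794346  -0.17943235  0.03879157] [-6.59260544e-04  7.09198079e-01  7.05008971e-01 -2.00049420e-05] [ 0.07695814 -0.17789936 -1.78374143] [-0.03577485  0.01842628  0.01290722]
n 243 a 0.0511 0.2772 yaw err [ 0.0058 -0.0013] z [-0.0045  0.057 ] yaw 1.5649
n 244 a 0.0402 0.2722 yaw err [ 0.004  -0.0006] z [-0.0026  0.0551] yaw 1.5649
```

View pics/c4.png

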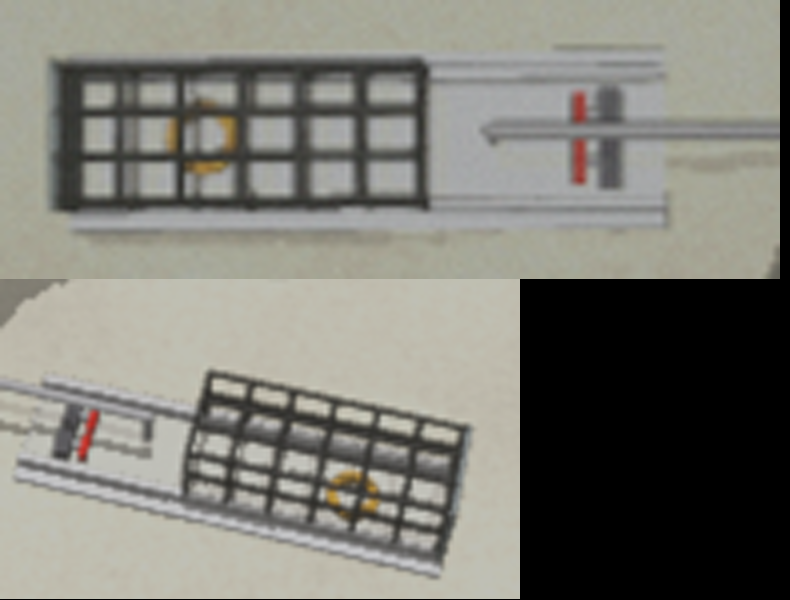

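Hook leg hangs in the nest (top crop x≈486,y≈131), clear of the buffer and mouth. The ring centre is near (203,137). Next I'll fit the ring with an annulus in both views.

```bash
cat > ringfit.py <<'E'
from h import *
from scipy.optimize import minimize
def fit(n,r,m,c0=(.579,.238),z=.0125,rad=.045):
    H,S,B=cv2.split(cv2.cvtColor(r,cv2.COLOR_RGB2HSV)); k=(H>12)&(H<30)&(S>90)&(B>70)
    v,u=np.nonzero(k); p=np.array([px(a,b,z,m)[:2] for a,b in zip(u,v)]); p=p[np.linalg.norm(p-c0,axis=1)<rad]
    def f(c):
        d=np.linalg.norm(p-c,axis=1); return (np.maximum(0,.0115-d)**2+np.maximum(0,d-.0185)**2).sum()*1e6
    o=minimize(f,p.mean(0),method='Nelder-Mead'); print(n,len(p),'mean',p.mean(0).round(4),'fit',o.x.round(4),o.fun); return o.x
E
python3 - <<'E'
from ringfit import *
for n in('top','scene'):
    r=np.load(f'pics/{n}4.png.npz')['rgb']; m=env.camera_model(n); fit(n,r,m)
# scene: red pad top edge & plate corners, crop scale 4 origin (300,210), y offset 278 (top crop h)
m=env.camera_model('scene'); g=lambda x,y,z:px(300+x/4,210+(y-278)/4,z,m).round(4)
for n,a in dict(redA=(99,410,.018),redB=(87,460,.018),plateNear=(16,478,.006),plateDeep=(437,577,.006),mouthA=(207,372,.07),mouthB=(185,497,.018),deep=(469,427,.07)).items(): print(n,g(*a))
E
```

```text
top 39 mean [0.5766 0.2374] fit [0.5807 0.2389] 0.0
scene 58 mean [0.5763 0.2365] fit [0.5792 0.2366] 6.458060442211801
redA [0.5635 0.0526 0.018 ]
redB [0.6051 0.0553 0.018 ]
plateNear [0.6253 0.0094 0.006 ]
plateDeep [0.6244 0.3052 0.006 ]
mouthA [0.5459 0.1243 0.07  ]
mouthB [0.6157 0.1279 0.018 ]
deep [0.5428 0.3032 0.07  ]
```

Call:
apply_moves(
  deltas=[0,15,0,0,0,0,8,0,35,-1,0,0,0,8,0,55,-1,0,0,0,8,0,75,-1,0,0,0,8,0,95,-1,0,0,0,8,0,115,-1,0,0,0,8,0,132,-1,0,0,0,8,0,143,-1,0,0,0,8,0,147,-1,0,0,0,8,0,147,-1,0,0,0,8],
)

```text
time: 7.05
eef_pos: [0.5795, -0.032, 0.0379]
eef_rot: [-0.0, 0.709, 0.705, -0.0]
wrist_force: [-1.1, -0.6, -0.9]
width: 0.015
```

Run:
```python
from rod import *
from ringfit import fit
s=env.observe(); print(s['time'],s['eef_pos'],s['eef_rot'],s['wrist_force'],s['moment'])
zr=s['eef_pos'][2]-.019+.037
o=[]
for n,b in(('top',(226,226,306,268)),('scene',(340,225,430,290))):
    r,W,m=grab(n,n+'5.png'); rodfit(W,s,zr); fit(n,r,m); x0,y0,x1,y1=b
    k=6; o.append(cv2.resize(r[y0:y1,x0:x1],None,fx=k,fy=k,interpolation=cv2.INTER_CUBIC))
h=o[0].shape[0]; im=np.zeros((600,560,3),np.uint8); im[:h,:o[0].shape[1]]=o[0]; b=o[1][:600-h]; im[h:h+len(b),:b.shape[1]]=b
cv2.imwrite('pics/c5.png',im[...,::-1])
```

```text
7.05 [ 0.57954221 -0.03201074  0.0379301 ] [-4.64581250e-04  7.08874379e-01  7.05334601e-01 -8.51347405e-06] [-1.14867865 -0.6073794  -0.94341583] [-0.10413929 -0.03360209 -0.06055161]
n 357 a 0.048 0.2886 yaw err [ 0.0156 -0.0024] z [0.0575 0.0512] yaw 1.5658
top 30 mean [0.5744 0.2414] fit [0.5799 0.2399] 0.0
n 338 a 0.0413 0.2892 yaw err [ 0.0039 -0.0008] z [0.0718 0.0501] yaw 1.5658
scene 53 mean [0.5779 0.2376] fit [0.5794 0.2365] 5.787264829914868
```

View pics/c5.png

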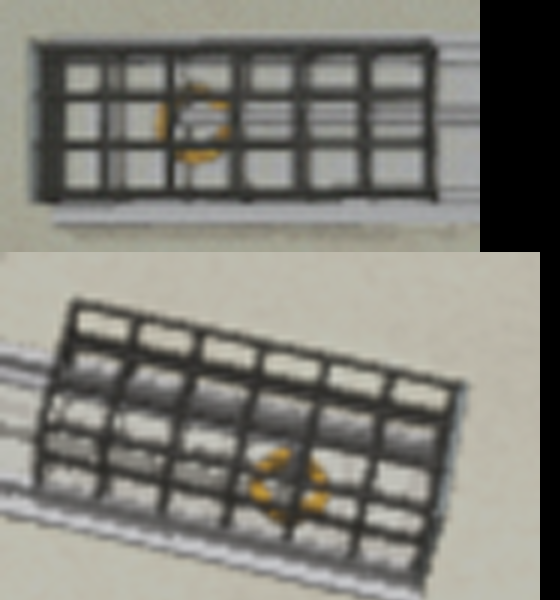

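The shaft passes under the roof with its tip over the ring hole (top crop ring centre ≈(195,124), scene ≈(290,487)). I'll lower in small steps while watching the force.

Call:
apply_moves(
  deltas=[0,0,-2,0,0,0,8,0,0,-4,0,0,0,8,0,0,-6,0,0,0,8,0,0,-7,0,0,0,8,0,0,-8,0,0,0,8,0,0,-8,0,0,0,8],
)

```text
time: 7.75
eef_pos: [0.5795, -0.033, 0.0297]
eef_rot: [-0.001, 0.709, 0.705, -0.0]
wrist_force: [0.8, 0.8, -1.2]
width: 0.0149
```

Call:
apply_moves(
  deltas=[0,0,-0.5,0,0,0,8,0,0,-1,0,0,0,8,0,0,-1,0,0,0,8,0,0,-1,0,0,0,8],
)

```text
time: 8.15
eef_pos: [0.5795, -0.033, 0.0287]
eef_rot: [-0.001, 0.709, 0.705, -0.0]
wrist_force: [-0.1, -0.2, -0.9]
width: 0.0149
```

Call:
apply_moves(
  deltas=[0,0,-0.5,0,0,0,8,0,0,-1,0,0,0,8,0,0,-1,0,0,0,8,0,0,-1,0,0,0,8],
)

```text
time: 8.55
eef_pos: [0.5795, -0.033, 0.0277]
eef_rot: [-0.001, 0.709, 0.705, -0.0]
wrist_force: [-0.5, -1.0, -0.8]
width: 0.0147
```

Call:
apply_moves(
  deltas=[0,0,-0.5,0,0,0,8,0,0,-1,0,0,0,8,0,0,-1,0,0,0,8,0,0,-1,0,0,0,8],
)

```text
time: 8.95
eef_pos: [0.5795, -0.0329, 0.0267]
eef_rot: [-0.001, 0.709, 0.705, -0.0]
wrist_force: [0.1, 0.6, -0.9]
width: 0.0149
```

Call:
apply_moves(
  deltas=[0,0,-0.5,0,0,0,8,0,0,-1,0,0,0,8,0,0,-1,0,0,0,8,0,0,-1,0,0,0,8],
)

```text
time: 9.35
eef_pos: [0.5794, -0.0329, 0.0256]
eef_rot: [-0.001, 0.709, 0.705, -0.0]
wrist_force: [-0.3, -0.2, -0.6]
width: 0.0148
```

Run:
```python
from h import *
for i in range(6):
    s=env.observe(); print(s['time'],s['eef_pos'].round(4),s['wrist_force'].round(2),s['moment'].round(3)); env.grab_frame('top')
```

```text
9.35 [ 0.5794 -0.0329  0.0256] [-0.33 -0.24 -0.56] [-0.06   0.029  0.015]
9.4 [ 0.5794 -0.0329  0.0257] [-0.11  1.32 -1.86] [-0.032 -0.014 -0.018]
9.45 [ 0.5795 -0.0329  0.0257] [-0.49 -0.42 -1.79] [-0.082  0.031  0.008]
9.5 [ 0.5795 -0.033   0.0257] [-0.38  0.26 -0.69] [-0.025  0.009 -0.027]
9.55 [ 0.5795 -0.0329  0.0257] [-0.38 -0.43 -1.32] [-0.026  0.059 -0.085]
9.6 [ 0.5795 -0.033   0.0257] [ 0.2  -0.47 -1.51] [-0.072 -0.008  0.061]
```

Call:
apply_moves(
  deltas=[0,0,-0.5,0,0,0,8,0,0,-1,0,0,0,8,0,0,-1.5,0,0,0,8,0,0,-1.7,0,0,0,8],
)

```text
time: 10.05
eef_pos: [0.5794, -0.0329, 0.0239]
eef_rot: [-0.001, 0.709, 0.705, -0.0]
wrist_force: [-0.0, 0.4, -1.4]
width: 0.0148
```

Call:
apply_moves(
  deltas=[0,-2,0,0,0,0,8,0,-4,0,0,0,0,8,0,-6,0,0,0,0,8,0,-8,0,0,0,0,8,0,-10,0,0,0,0,8,0,-12,0,0,0,0,8,0,-15,0,0,0,0,8,0,-19,0,0,0,0,8,0,-24,0,0,0,0,8,0,-30,0,0,0,0,8],
)

```text
time: 11.05
eef_pos: [0.5794, -0.0633, 0.0239]
eef_rot: [-0.001, 0.709, 0.705, -0.0]
wrist_force: [0.3, 0.3, -1.6]
width: 0.0153
```

Run:
```python
from ringfit import *
s=env.observe(); print(s['time'],s['eef_pos'].round(4),s['wrist_force'].round(2),s['moment'].round(3))
for n in('top','scene'):
    r,W,m=grab(n,n+'6.png'); fit(n,r,m,(.579,.215))
```

```text
11.05 [ 0.5794 -0.0633  0.0239] [ 0.26  0.32 -1.64] [-0.045 -0.03   0.028]
top 34 mean [0.5782 0.2197] fit [0.5798 0.2158] 0.0
scene 47 mean [0.5803 0.2151] fit [0.5801 0.2139] 2.6939633519971817
```

The ring is following the hook. Drawing it out.

Call:
apply_moves(
  deltas=[0,-4,0,0,0,0,8,0,-11,0,0,0,0,8,0,-21,0,0,0,0,8,0,-32,0,0,0,0,8,0,-43,0,0,0,0,8,0,-54,0,0,0,0,8,0,-65,0,0,0,0,8,0,-76,0,0,0,0,8,0,-86,0,0,0,0,8,0,-93,0,0,0,0,8,0,-97,0,0,0,0,8,0,-100,0,0,0,0,8],
)

```text
time: 12.35
eef_pos: [0.5795, -0.1643, 0.0239]
eef_rot: [-0.0, 0.71, 0.705, -0.0]
wrist_force: [-0.4, 0.3, -1.2]
width: 0.0147
```

Call:
apply_moves(
  deltas=[0,-4,0,0,0,0,8,0,-9,0,0,0,0,8,0,-14,0,0,0,0,8,0,-19,0,0,0,0,8,0,-23,0,0,0,0,8,0,-26,0,0,0,0,8,0,-28,0,0,0,0,8,0,-28,0,0,0,0,8],
)

```text
time: 13.15
eef_pos: [0.5795, -0.1926, 0.0239]
eef_rot: [-0.0, 0.71, 0.704, -0.0]
wrist_force: [-0.1, -0.0, -1.4]
width: 0.0148
```

Run:
```python
from ringfit import *
from rod import rodfit
for n in('top','scene'):
    s=env.observe(); print(s['time'],s['eef_pos'].round(4),s['wrist_force'].round(2),s['moment'].round(3))
    r,W,m=grab(n,n+'7.png'); fit(n,r,m,(.579,.085)); rodfit(W,s,s['eef_pos'][2]+.018)
c=np.load('pics/top7.png.npz')['rgb'][225:270,290:360]; d=np.load('pics/scene7.png.npz')['rgb'][220:275,295:365]
o=np.zeros((600,420*1+280,3),np.uint8); o[:270,:420]=cv2.resize(c,None,fx=6,fy=6,interpolation=2); o[270:600,:420]=cv2.resize(d,None,fx=6,fy=6,interpolation=2)
cv2.imwrite('pics/c7.png',o[...,::-1])
```

```text
13.15 [ 0.5795 -0.1926  0.0239] [-0.1  -0.03 -1.4 ] [-0.114  0.001  0.005]
top 71 mean [0.5804 0.0881] fit [0.5804 0.087 ] 0.14415586775997344
n 252 a 0.0486 0.277 yaw err [ 0.0081 -0.0022] z [-0.0069  0.0421] yaw 1.5633
13.2 [ 0.5795 -0.1924  0.0239] [ 0.75 -0.57 -1.24] [-0.038 -0.035 -0.022]
scene 72 mean [0.5814 0.0856] fit [0.5798 0.085 ] 1.3103495983394604
n 242 a 0.0406 0.2738 yaw err [ 0.007  -0.0012] z [-0.0108  0.0417] yaw 1.5634
```

View pics/c7.png

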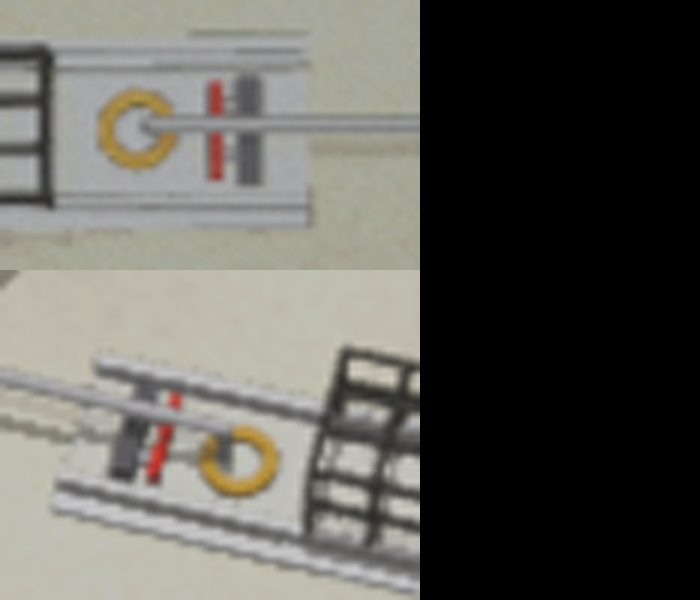

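The ring is hooked in the open nest (top crop centre ≈(137,130)), with about 14 mm left to the red pad at x≈208. Now feeling for the buffer.

Call:
apply_moves(
  deltas=[0,-1,0,0,0,0,8,0,-2,0,0,0,0,8,0,-3,0,0,0,0,8,0,-4,0,0,0,0,8,0,-5,0,0,0,0,8,0,-6,0,0,0,0,8,0,-7,0,0,0,0,8,0,-8,0,0,0,0,8,0,-9,0,0,0,0,8,0,-9.5,0,0,0,0,8],
)

```text
time: 14.25
eef_pos: [0.5795, -0.2018, 0.0239]
eef_rot: [-0.0, 0.71, 0.705, -0.0]
wrist_force: [-0.7, -0.3, -2.3]
width: 0.0148
```

Call:
apply_moves(
  deltas=[0,-0.5,0,0,0,0,8,0,-1,0,0,0,0,8,0,-1.5,0,0,0,0,8,0,-1.5,0,0,0,0,8],
)

```text
time: 14.65
eef_pos: [0.5795, -0.2034, 0.0239]
eef_rot: [-0.0, 0.71, 0.705, -0.0]
wrist_force: [-0.1, -0.7, -1.8]
width: 0.0148
```

Call:
apply_moves(
  deltas=[0,-0.5,0,0,0,0,8,0,-1,0,0,0,0,8,0,-1,0,0,0,0,8],
)

```text
time: 14.95
eef_pos: [0.5795, -0.2045, 0.0239]
eef_rot: [-0.0, 0.71, 0.705, -0.0]
wrist_force: [-0.6, 0.4, -2.2]
width: 0.015
```

Call:
apply_moves(
  deltas=[0,-0.5,0,0,0,0,8,0,-1,0,0,0,0,8,0,-1,0,0,0,0,8],
)

```text
time: 15.25
eef_pos: [0.5795, -0.2056, 0.024]
eef_rot: [-0.0, 0.71, 0.704, -0.0]
wrist_force: [0.0, -0.2, -1.7]
width: 0.0148
```

Call:
apply_moves(
  deltas=[0,-0.5,0,0,0,0,8,0,-1,0,0,0,0,8,0,-1,0,0,0,0,8],
)

```text
time: 15.55
eef_pos: [0.5795, -0.2067, 0.024]
eef_rot: [-0.0, 0.71, 0.704, -0.0]
wrist_force: [0.7, 0.2, -2.4]
width: 0.0147
```

Call:
apply_moves(
  deltas=[0,-0.5,0,0,0,0,8,0,-1,0,0,0,0,8,0,-1,0,0,0,0,8],
)

```text
time: 15.85
eef_pos: [0.5795, -0.2076, 0.0239]
eef_rot: [-0.0, 0.71, 0.704, -0.0]
wrist_force: [-0.7, -0.0, -1.2]
width: 0.0143
```

Call:
apply_moves(
  deltas=[0,-0.5,0,0,0,0,8,0,-1,0,0,0,0,8,0,-1,0,0,0,0,8],
)

```text
time: 16.15
eef_pos: [0.5792, -0.2084, 0.0237]
eef_rot: [-0.001, 0.71, 0.705, -0.0]
wrist_force: [-0.7, 2.2, -1.8]
width: 0.0146
```

Call:
apply_moves(
  deltas=[0,-0.5,0,0,0,0,8,0,-1,0,0,0,0,8,0,-1,0,0,0,0,8],
)

```text
time: 16.45
eef_pos: [0.5789, -0.209, 0.0235]
eef_rot: [-0.001, 0.71, 0.705, -0.0]
wrist_force: [-0.4, 2.9, -2.4]
width: 0.0151
```

Call:
apply_moves(
  deltas=[0.2,-0.5,0.3,0,0,0,8,0.4,-1,0.5,0,0,0,8,0.4,-1.2,0.5,0,0,0,8,0.4,-1.2,0.5,0,0,0,8],
)

```text
time: 16.85
eef_pos: [0.5791, -0.2097, 0.0237]
eef_rot: [-0.002, 0.71, 0.705, -0.0]
wrist_force: [-1.6, 4.8, -3.1]
width: 0.0151
```

```bash
cat > f.py <<'E'
from h import *
F=[]
for i in range(5):
    s=env.observe(); F.append(s['wrist_force']); 
    if i<4: env.grab_frame('top')
print(s['time'],s['eef_pos'].round(4),s['eef_rot'].round(4),np.mean(F,0).round(2),np.array(F)[:,1].round(1),s['moment'].round(3))
E
python3 f.py
```

```text
17.05 [ 0.579  -0.2097  0.0237] [-1.900e-03  7.095e-01  7.047e-01 -2.000e-04] [-1.16  4.9  -2.72] [4.8 5.2 4.7 5.2 4.6] [0.667 0.132 0.224]
```

Call:
apply_moves(
  deltas=[0.2,-0.5,0.3,0,0,0,8,0.4,-1,0.3,0,0,0,8,0.4,-1.5,0.3,0,0,0,8,0.4,-1.6,0.3,0,0,0,8],
)

```text
time: 17.45
eef_pos: [0.579, -0.2102, 0.0235]
eef_rot: [-0.003, 0.709, 0.705, -0.0]
wrist_force: [-0.4, 7.5, -2.6]
width: 0.0153
```

```bash
python3 f.py
```

```text
17.65 [ 0.579  -0.2102  0.0235] [-0.0028  0.7095  0.7047 -0.    ] [-0.39  6.78 -2.98] [7.5 7.1 6.3 6.7 6.3] [0.764 0.102 0.172]
```

Call:
apply_moves(
  deltas=[0.2,-1.1,0.3,0,0,0,8,0.3,-1.5,0.3,0,0,0,8,0.3,-1.9,0.3,0,0,0,8,0.3,-2.2,0.3,0,0,0,8,0.3,-2.2,0.3,0,0,0,8],
)

```text
time: 18.15
eef_pos: [0.5788, -0.2107, 0.023]
eef_rot: [-0.004, 0.709, 0.705, 0.0]
wrist_force: [-0.1, 8.6, -3.4]
width: 0.0147
```

```bash
python3 f.py
```

```text
18.35 [ 0.5788 -0.2107  0.0231] [-4.200e-03  7.095e-01  7.047e-01  4.000e-04] [-0.08  8.08 -3.49] [8.6 7.5 7.6 8.3 8.4] [1.035 0.089 0.101]
```

Call:
apply_moves(
  deltas=[0.3,-1.8,0.7,0,0,0,8,0.3,-2.1,0.7,0,0,0,8,0.3,-2.3,0.7,0,0,0,8,0.3,-2.4,0.7,0,0,0,8,0.3,-2.4,0.7,0,0,0,8,0.3,-2.4,0.7,0,0,0,8,0.3,-2.4,0.7,0,0,0,8,0.3,-2.4,0.7,0,0,0,8,0.3,-2.4,0.7,0,0,0,8],
)

```text
time: 19.25
eef_pos: [0.5785, -0.2111, 0.0228]
eef_rot: [-0.006, 0.709, 0.705, 0.001]
wrist_force: [-0.7, 9.7, -3.6]
width: 0.0152
```

```bash
python3 f.py
```

```text
19.45 [ 0.5785 -0.2111  0.0228] [-0.0059  0.7095  0.7047  0.0009] [ 0.02  9.6  -3.66] [9.7 9.4 9.6 9.4 9.8] [ 1.106  0.053 -0.041]
```

```bash
python3 f.py; python3 f.py; python3 f.py
python3 - <<'E'
from ringfit import *
for n in('top','scene'):
    r,W,m=grab(n,n+'8.png'); fit(n,r,m,(.579,.07))
E
```

```text
19.65 [ 0.5785 -0.2111  0.0229] [-0.0059  0.7095  0.7047  0.0009] [ 0.3   9.75 -3.89] [ 9.8  9.8 10.   9.6  9.6] [ 1.152 -0.022 -0.014]
19.85 [ 0.5785 -0.2111  0.0228] [-0.0059  0.7095  0.7047  0.0009] [ 0.42  9.43 -3.58] [9.6 9.5 9.7 9.1 9.3] [ 1.105  0.012 -0.02 ]
20.05 [ 0.5785 -0.2111  0.0229] [-0.0059  0.7095  0.7047  0.0009] [ 0.11  9.53 -3.95] [ 9.3  9.1  9.3  9.7 10.3] [ 1.131 -0.042 -0.033]
top 71 mean [0.5774 0.0699] fit [0.5777 0.0689] 0.0
scene 68 mean [0.578  0.0677] fit [0.5754 0.0668] 2.2062236565782967
```

Call:
apply_moves(
  deltas=[0,0,1,0,0,0,8,0,0.8,1,0,0,0,8,0,1.6,1,0,0,0,8,0,2.4,1,0,0,0,8,0,3.2,1,0,0,0,8,0,4.2,1,0,0,0,8,0,5.5,1,0,0,0,8,0,7,1,0,0,0,8,0,8.5,1,0,0,0,8,0,9.5,1,0,0,0,8,0,9.5,1,0,0,0,8],
)

```text
time: 21.25
eef_pos: [0.5786, -0.2014, 0.0239]
eef_rot: [-0.006, 0.709, 0.705, 0.001]
wrist_force: [0.3, 0.8, -1.4]
width: 0.0151
```

```bash
python3 f.py
python3 - <<'E'
from ringfit import *
from rod import rodfit
s=env.observe()
for n in('top','scene'):
    r,W,m=grab(n,n+'9.png'); fit(n,r,m,(.579,.07)); rodfit(W,s,s['eef_pos'][2]+.018)
c=np.load('pics/top9.png.npz')['rgb'][225:270,290:360]; d=np.load('pics/scene9.png.npz')['rgb'][220:275,295:365]
o=np.zeros((600,420,3),np.uint8); o[:270,:420]=cv2.resize(c,None,fx=6,fy=6,interpolation=2); o[270:600,:420]=cv2.resize(d,None,fx=6,fy=6,interpolation=2)
cv2.imwrite('pics/c9.png',o[...,::-1])
E
```

```text
21.45 [ 0.5785 -0.2016  0.0238] [-0.0059  0.7095  0.7047  0.0009] [ 0.27  0.02 -1.57] [ 0.8 -0.6 -0.1  0.2 -0.2] [-0.086  0.047  0.046]
top 72 mean [0.5768 0.0721] fit [0.5774 0.0714] 0.005137192446644691
n 254 a 0.0463 0.2754 yaw err [ 0.0075 -0.0032] z [0.0056 0.0414] yaw 1.564
scene 67 mean [0.5789 0.0697] fit [0.5756 0.0692] 3.324055990237416
n 244 a 0.0414 0.2741 yaw err [ 0.0064 -0.0011] z [-0.0035  0.0417] yaw 1.564
```

View pics/c9.png

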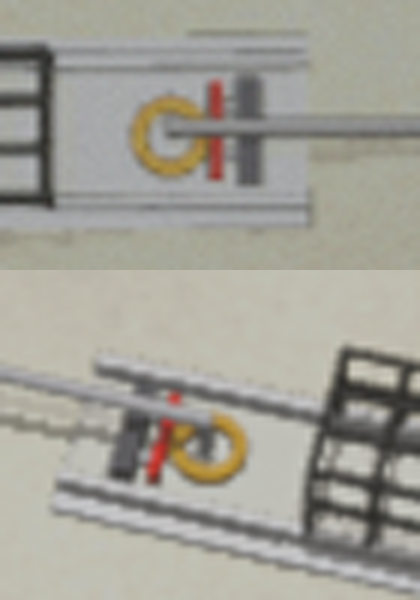

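The ring lies against the red pad, and the leg is free in the middle of the hole (top crop (172,132)). I'll lift straight out.

Call:
apply_moves(
  deltas=[0,0,3,0,0,0,8,0,0,7,0,0,0,8,0,0,13,0,0,0,8,0,0,20,0,0,0,8,0,0,40,0,0,0,8,0,0,65,0,0,0,8,0,0,90,0,0,0,8,0,0,96,0,0,0,8,0,0,96,0,0,0,8],
)

```text
time: 22.45
eef_pos: [0.5794, -0.2021, 0.1214]
eef_rot: [-0.004, 0.709, 0.705, 0.001]
wrist_force: [-0.8, 0.0, -0.6]
width: 0.015
```

Call:
apply_moves(
  deltas=[-10,-6,0,0,0,-0.12,8,-20,-12,0,0,0,-0.25,8,-31,-18,0,0,0,-0.38,8,-42,-24,0,0,0,-0.51,8,-53,-30,0,0,0,-0.64,8,-64,-36,0,0,0,-0.77,8,-75,-42,0,0,0,-0.9,8,-86,-48,0,0,0,-1.03,8,-97,-54,0,0,0,-1.16,8,-110,-61,0,0,0,-1.28,8,-110,-61,0,0,0,-1.357,8,-110,-61,0,0,0,-1.357,8],
)

```text
time: 23.65
eef_pos: [0.4683, -0.2626, 0.1198]
eef_rot: [-0.004, 0.995, 0.103, 0.003]
wrist_force: [0.3, 0.4, -1.2]
width: 0.0151
```

Run:
```python
from ringfit import *
from rod import rodfit
s=env.observe(); print(s['time'],s['eef_pos'].round(4),s['eef_rot'].round(4),s['wrist_force'].round(2))
from scipy.spatial.transform import Rotation as Ro
g=lambda q:Ro.from_quat([q[1],q[2],q[3],q[0]])
y=.2064/2; t=Ro.from_quat([np.cos(y),np.sin(y),0,0]); print('rotvec to grip pose',(t*g(s['eef_rot']).inv()).as_rotvec().round(4))
print('shift mm',((np.array([.4683,-.2628,.0190])-s['eef_pos'])*1000).round(1))
for n in('top','scene'):
    r,W,m=grab(n,n+'10.png'); fit(n,r,m,(.579,.07)); rodfit(W,s,s['eef_pos'][2]+.018)
```

```text
23.65 [ 0.4683 -0.2626  0.1198] [-0.0036  0.9947  0.1026  0.0028] [ 0.33  0.36 -1.19]
rotvec to grip pose [-0.0077  0.0049  0.0008]
shift mm [   0.    -0.2 -100.8]
top 78 mean [0.5774 0.0708] fit [0.5778 0.0707] 0.0
n 286 a 0.0411 0.2741 yaw err [0.0067 0.0038] z [0.0021 0.1376] yaw 0.2056
scene 76 mean [0.576  0.0685] fit [0.5769 0.0697] 1.209294440532422
n 243 a 0.0426 0.2749 yaw err [0.0108 0.001 ] z [-0.0053  0.1381] yaw 0.2056
```

Call:
apply_moves(
  deltas=[0,0,-30,-0.0077,0,0,8,0,0,-60,-0.0077,0,0,8,0,0,-80,-0.0077,0,0,8,0,0,-90,-0.0077,0,0,8,0,0,-95,-0.0077,0,0,8,0,0,-97,-0.0077,0,0,8,0,0,-98,-0.0077,0,0,8,0,0,-98,-0.0077,0,0,8],
)

```text
time: 24.55
eef_pos: [0.4695, -0.2631, 0.0231]
eef_rot: [0.001, 0.995, 0.105, 0.003]
wrist_force: [0.1, -0.3, -1.1]
width: 0.0144
```

Run:
```python
from rod import *
s=env.observe(); print(s['time'],s['eef_pos'].round(4),s['eef_rot'].round(4),s['wrist_force'].round(2))
for n in('top','scene'):
    r,W,m=grab(n,n+'11.png'); rodfit(W,s,s['eef_pos'][2]+.018)
```

```text
24.55 [ 0.4695 -0.2631  0.0231] [0.0011 0.9945 0.1045 0.0033] [ 0.12 -0.29 -1.1 ]
n 251 a 0.0405 0.275 yaw err [0.0065 0.0041] z [0.0018 0.0409] yaw 0.2094
n 214 a 0.0427 0.2741 yaw err [0.0084 0.0012] z [-0.0024  0.041 ] yaw 0.2094
```

Call:
apply_moves(
  deltas=[-1,0,-1,0,0,-0.003,8,-1,0,-2,0,0,-0.003,8,-1,0,-3,0,0,-0.003,8,-1,0,-3.3,0,0,-0.003,8,-1,0,-3.3,0,0,-0.003,8],
)

```text
time: 25.15
eef_pos: [0.4683, -0.263, 0.0197]
eef_rot: [0.001, 0.995, 0.103, 0.003]
wrist_force: [-0.0, 0.5, -1.6]
width: 0.0146
```

Call:
apply_moves(
  deltas=[0,0,-0.3,0,0,0,8,0,0,-0.6,0,0,0,8,0,0,-0.6,0,0,0,8],
)

```text
time: 25.45
eef_pos: [0.4684, -0.263, 0.0192]
eef_rot: [0.001, 0.995, 0.103, 0.003]
wrist_force: [-0.1, 0.1, -1.0]
width: 0.0151
```

Call:
apply_moves(
  deltas=[0,0,-0.3,0,0,0,8,0,0,-0.6,0,0,0,8,0,0,-0.6,0,0,0,8],
)

```text
time: 25.75
eef_pos: [0.4684, -0.263, 0.0191]
eef_rot: [0.001, 0.995, 0.103, 0.003]
wrist_force: [-2.4, 2.1, 4.0]
width: 0.0151
```

Call:
apply_moves(
  deltas=[0,0,0,0,0,0,16,0,0,0,0,0,0,20,0,0,0,0,0,0,26,0,0,0,0,0,0,40,0,0,0,0,0,0,60,0,0,0,0,0,0,60,0,0,0,0,0,0,60,0,0,10,0,0,0,60,0,0,40,0,0,0,60,0,0,80,0,0,0,60,0,0,120,0,0,0,60,0,0,160,0,0,0,60],
)

```text
time: 26.95
eef_pos: [0.4683, -0.2629, 0.1814]
eef_rot: [0.001, 0.995, 0.103, 0.003]
wrist_force: [0.3, 0.5, -0.0]
width: 0.0597
```

Run:
```python
from rod import *
from ringfit import fit
s=env.observe(); print(s['time'],s['eef_pos'].round(4),s['wrist_force'].round(2),s['width'])
o=[]
for n,b in(('top',(290,170,480,315)),('scene',(180,170,370,290))):
    r,W,m=grab(n,n+'12.png'); fit(n,r,m,(.579,.07)); rodfit(W,s,.037)
    x0,y0,x1,y1=b; o.append(cv2.resize(r[y0:y1,x0:x1],(480,int(480*(y1-y0)/(x1-x0))),interpolation=2))
im=np.vstack(o)[:600] if sum(len(i) for i in o)>600 else np.vstack(o)
im=cv2.resize(np.vstack(o),None,fx=.88,fy=.88); cv2.imwrite('pics/c12.png',im[...,::-1]); print(im.shape)
```

```text
26.95 [ 0.4683 -0.2629  0.1814] [ 0.28  0.49 -0.01] 0.05973213375334182
top 79 mean [0.5773 0.0707] fit [0.5779 0.071 ] 0.0050868637231527795
n 248 a 0.0404 0.2768 yaw err [-0.002   0.0039] z [0.0018 0.0361] yaw 0.2064
scene 76 mean [0.576  0.0685] fit [0.5769 0.0697] 1.209294440532422
n 212 a 0.0415 0.2739 yaw err [0.0006 0.0008] z [-0.0096  0.037 ] yaw 0.2064
(589, 422, 3)
```

View pics/c12.png

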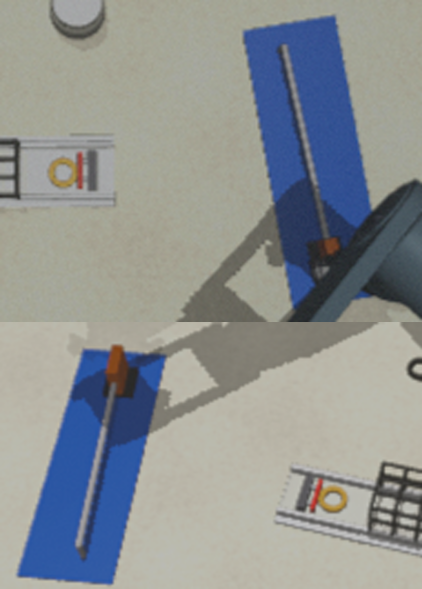

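The rod stands on the mat in its old place, and the ring lies against the red pad. The gripper is clear, so I'm handing in.

Call:
apply_moves(
  deltas=[0,0,30,0,0,0,60,0,0,30,0,0,0,60,0,0,30,0,0,0,60],
)

```text
time: 27.35
eef_pos: [0.4719, -0.266, 0.2175]
eef_rot: [0.006, 0.995, 0.103, 0.008]
wrist_force: [-0.7, 0.8, -0.8]
width: 0.0601
```

```bash
python3 -c "
from workcell import env
print(env.observe()['dq'].round(4)); print(env.sign_off())"
```

```text
[-0.0015  0.0274  0.0343 -0.0017 -0.0032  0.0011]
the job is handed in; nothing more can be done
None
```

The brass ring is out from under the guard and lying against the red buffer. The rod is back on the blue mat, standing where it was, and I handed the job in at 27.4 s of the 69 s allowed.

- **Pull:** I felt the buffer at about a 2 N rise, then built the pull up in small steps. It held at about 9.4–9.8 N for roughly a second (about 9.6 N on average, a little over the 9 N asked). The highest single reading was 10.3 N, well below 16 N.
- **Ring:** After the release, and again once the rod was back, both cameras put the ring in the same place to within about 1 mm. The last picture shows it touching the pad. The two cameras differ by about 1–2 mm, so a gap smaller than that could not be ruled out by sight.
- **Rod:** It stands on the mat with its shaft level to within about 0.01 rad. It was set down at the same gripper position and angle it was picked up from, to within 1 mm.
- **Other things:** Nothing else was touched that I could see or feel. I did not re-measure the bystanders at the end.
- **At hand-in:** The gripper was open and clear of everything, about 0.2 m above the rod. The arm was still settling slightly, at up to 0.03 rad/s.

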